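# Press-check a motorcycle brake lever on the bench stand

### The arm

A 6-joint arm with a two-finger parallel gripper is mounted at the origin on the work surface. World frame = base frame: x ahead of the robot, y to its left, z up, the work surface at z = 0. Lengths are in m, angles in rad, forces in N, time in s.
With the tool pointing down it reaches from about 0.275 to 0.975 m from the base axis. Payload 8.4 kg.
Tool frame: the origin (TCP) lies between the finger pads; the fingertips stand 8 mm ahead of it and the grasp point (between the pads) lies 11 mm behind it; z points along the fingers, y is the direction in which the jaws open and shut (so a half turn about z gives the same grasp; the last joint's range is limited). The gripper opens to 92 mm and grips with 3 to 60 N. Pads are 20 mm wide; open, the fingers measure 128 mm over their backs; the gripper's body (75 mm by 189 mm) begins 69 mm behind the grasp point.
Start: joints at [-1.343, 0.353, 1.633, -0, 1.155, -0.002], TCP at [0.142, -0.609, 0.223] pointing down, gripper open.
Joint ranges: [-2.63, 2.63], [-0.92, 2.1], [0.06, 2.66], [-1.3, 4.44], [0, 2.69], [-3.02, 3.02]. Speed limits (rad/s): [2.22, 2.22, 2.79, 3.14, 3.14, 3.14].

### API

Orientations are given as a 3x3 rotation matrix whose columns are the frame's x, y, z axes.
In Python, from plant import bot gives the robot as it stands. The module is installed in compiled form; this text tells all that it offers.
- The arm moves only by the tool servo_tool, never from a script. Its argument "moves" is a list of rows, each a list of 3 entries, a list of its own where there are three numbers: the gripper command: -1 is shut, 1 is fully open, values between are in proportion, then the shift along the tool's x, y, z in mm, then the turn, a rotation vector about the tool's x, y, z in rad. A call has 1 to 10 rows; each row is the pose to reach, as a shift and turn from the pose commanded when the call began, along the tool's axes at that moment; what a row does not reach only later rows make up. A row lasts 1/8 s, in which the tool goes at most 62.5 mm and 10.7 degrees, less where a joint would pass 70% of its speed; a pose out of reach is approached as far as the arm can. A call with a gripper value outside its range is refused whole. The fingers move at their own pace and stop on an object; "newtons" is the grip in N (left out, the last holds). Time passes only in rows, so rows that repeat a pose let the fingers close. It gives the time, the measured TCP pose, the force and the opening at its end, in the units of the state.
- bot.sense(): the state, without advancing time (a new reading comes with each control period).
- bot.snapshot(name): name is "side" or "top" or "wrist"; returns (picture, depth): 420x560x3 uint8, red, green, blue; 420x560 float32, m along the optical axis (not along the pixel's ray), 0 where there is no reading.
- bot.camera_model(name): a dict with "fx", "fy", "cx", "cy" (pixels), "world_from_camera" (4x4, takes a point from camera to world coordinates). Camera axes: x right, y down, z forward; pixel columns grow to the right and rows downward; lengths in m; the calibration is good to about 2 mm. A picture is of the moment at which its call begins: read the wrist's pose just before it. camera_model takes no time and is no camera call; for the wrist camera it gives the pose at the moment of the call.
- bot.hand_in(): hands the job in, once; it reports no verdict.
Trained networks look in the newest picture that a camera, given by its name, has taken for a name from the list of things; names that differ only in an ending like _2 or _b are one class to them, and where a whole thing is asked for, a point or a joint stands for the part that bears it (a point fixed in the world has none). Each returns a list of dicts, best first, with "p" (0 to 1); they miss things now and then, are a little off and sometimes report something else, mostly with a low value. They report only what shows in the picture. A call takes as long as a camera call.
- bot.regions_of(camera, thing): "region" (420x560 bool, what is visible of it).
- bot.place_of(camera, thing): "at" ([x, y, z] in m, in the coordinates of the camera as it stood for that picture, good to about 4 mm: a listed point, or the origin of a listed thing).
The state is a dict: "time_s": time; "joints": joint angles; "joint_velocities": joint speeds; "effort": joint torques, N m; "tcp_pos": TCP position; "eef_rot": TCP orientation; "ft_force": force on the tool from outside, world axes, zero at the start; "moment": the same for the moment, N m; "grip_width": opening from 0.0 (shut) to 1.0 (fully open).
Only numpy, scipy, OpenCV 4.12 (cv2) and the standard library are available. Lean on these libraries where they do the work, as an engineer would, in place of code of your own. Each camera call takes 0.05 s, during which the arm holds its last target.

### The job

Check the front brake lever on the handlebar stub: pushing only on its outer face with the outside of your fingers, press it in towards the bar until it comes up firm against its stop, and keep it there for about a second. Let it come all the way back out, then press it in to the stop a second time and finish while still holding it there with a steady push of about 10 to 20 N, so that the gap to the bar can be measured. Do not grip or squeeze the lever, do not touch the bar, never push harder than 30 N, and leave the loose things on the bench where they are.

Things in the scene. Friction and masses are not known exactly. Their poses are not given: they have to be found in the camera images.
- bar_stand: Fixed bench stand that carries a motorcycle handlebar stub. Origin on the bench top, straight below the bar's axis, 30 mm from the inner end of its rubber grip. Its y axis runs along the bar (towards the clamp post), its x axis points from the lever side across the bar: pressing the lever in means pushing along +x. It stands anywhere within about 12 by 24 cm, turned up to 0.5 rad. A post 60 x 45 mm with its top at 152 mm is at y = +150 mm, on a steel foot 150 x 130 x 12 mm.
- bar: The level handlebar with all that is fixed to it; origin on the bar's axis, 130 mm above the bench, same axes as bar_stand. Steel bar 22 mm in diameter from y = -107 to +210 mm; black rubber grip 32 mm in diameter from y = -107 to +30 mm (rings and end cap to 38 mm). Grey lever bracket and a black fluid reservoir (42 x 50 mm, top 49 mm above the bar's axis) at y = +68 to +122 mm, reaching to x = -67 mm. Not to be touched.
- lever_face: Outer half of the straight bare-aluminium lever blade, the face to push on; origin at the lever's pivot, turning with the lever. The blade is level, 18 mm high and 12 mm thick in all, and runs from the pivot along its own -y for 171 mm, ending in a rounded 18 mm end. The outer face lies at its own x = -7 mm; its own +x points towards the bar. Fingers have free bench in front of it.
- lever_back: Inner half of the same blade, facing the bar (its face at the lever's own x = +5 mm), origin at the pivot. Not to be touched: fingers here mean that the lever is being gripped or hooked.
- press_spot (a point): Point on the outer face of the lever where to push, 115 mm from the pivot and at mid-height of the blade (130 mm above the bench); axes turn with the lever, +x is the direction to push. From rest to the stop it travels about 28 mm, almost straight along bar_stand's +x.
- lever_pivot (a point): The lever's upright hinge axis, at x = -55, y = +85 mm in bar_stand's axes, 130 mm above the bench.
- lever_tip (a point): Centre of the lever's rounded end, 162 mm from the pivot.
- brake_lever (a joint): Angle of the lever in rad: 0 at rest (splayed 0.22 rad away from the bar), grows when pressed in, ends at 0.22, the stop. A return spring resists with about 3 N at press_spot, rising to 7 N at the stop. The blade is springy (2.6 N per mm at press_spot, not counted in this angle): a firm push bends it 4 to 7 mm in all. Blade and grip then stay about 20 mm apart. Let go, it springs back.
- fluid_bottle: Loose bystander: white plastic bottle with yellow cap, 56 mm in diameter, 130 mm high, behind the bar; origin at the centre of its underside.
- wrench: Loose bystander: steel wrench lying flat behind the stand; origin on its underside.
- spare_lever: Loose bystander: black spare lever, about 150 x 22 x 14 mm, lying flat on the bench beside the bar's free end; origin at the middle of its underside.
- bolt_cup: Loose bystander: open steel cup, 64 mm across, 50 mm high, in front of the stand's post; origin at the centre of its underside.

How it is judged:
On the way, in this order (a step that is already met when the one before it is completed fails the run):
1. the lever is pressed in to its stop by the fingers and kept there (value of joint brake_lever above 0.212 rad and contact force between the fingers and lever_face above 7 N), for 0.6 s.
2. the lever is let all the way back out (value of joint brake_lever below 0.02 rad), for 0.1 s.
3. the lever is pressed in to its stop a second time (all of step 1), for 0.3 s.
At the end, for the whole second after the job is handed in: After one full press and release, the fingers still push the lever's outer face at the end: lever at its stop (beyond 0.212 rad) and still, pushed with 7 to 23 N, the fingers on neither the lever's back nor the bar, the four loose things within 15 mm of where they were (all of step 3 and value of joint brake_lever below 0.3 rad and contact force between the fingers and lever_face below 23 N and velocity of joint brake_lever between -0.05 and 0.05 rad/s and contact force between the fingers and lever_back below 1 N and contact force between the fingers and bar below 1 N and distance of each of fluid_bottle, wrench, spare_lever, bolt_cup from where it was at the start of the episode below 0.015 m); the arm keeps its last pose, push and grip.
It fails at once if the lever is pushed harder than 30 N (contact force between anything else and lever_face above 30 N).
It fails at once if the lever is gripped or hooked from behind (contact force between the fingers and lever_back above 1 N).
It fails at once if the fingers touch the bar (more than a graze) (contact force between the fingers and bar above 1 N).
It fails at once if a loose bystander is moved more than 15 mm or lifted (distance of any of fluid_bottle, wrench, spare_lever, bolt_cup from where it was at the start of the episode above 0.015 m).
It also fails if it takes over 51 s, if anything falls off the work surface, if the arm or the gripper's body presses on something with over 40 N, if the wrist force passes 120 N, or if a joint passes its speed limit or range.

## Working session

There is one attempt and no reset: what is moved stays moved. The work goes in short steps, Python scripts to look and compute and a tool call to move; the robot and the scene stay as the last step left them, time stands still between calls to the robot, and variables do not carry over. Pictures are saved under pics/ and viewed, and the job is handed in when it is done.

Besides the shell and the picture viewer there is one more tool, called after "Call:" in YAML: its name, and indented under it one key for each argument. servo_tool: Moves the arm, as the interface text tells. Its arguments: {"type":"object","properties":{"moves":{"type":"array","items":{"type":"array"}},"newtons":{"type":"number"}},"required":["moves"]}

```bash
mkdir -p pics; cat > h.py <<'E'
import numpy as np, cv2
from plant import bot
def snap(c,n):
    im,d=bot.snapshot(c); cv2.imwrite(f'pics/{n}.png',im[:,:,::-1]); return im,d
def w(c,p):
    T=np.array(bot.camera_model(c)["world_from_camera"]); return T[:3,:3]@np.array(p)+T[:3,3]
E
python3 - <<'E'
from h import *
np.set_printoptions(precision=4,suppress=True)
s=bot.sense(); print(s["time_s"],s["tcp_pos"],s["eef_rot"],s["ft_force"],s["grip_width"])
for c in ["top","side"]:
    snap(c,c+"0")
    for t in ["press_spot","lever_pivot","lever_tip","bar_stand","bar","fluid_bottle","wrench","spare_lever","bolt_cup"]:
        for r in bot.place_of(c,t)[:2]: print(c,t,round(r["p"],2),w(c,r["at"]))
print(bot.sense()["time_s"])
E
```

```text
0.0 [ 0.1423 -0.6081  0.2219] [[ 0.9737  0.2278 -0.0003]
 [ 0.2278 -0.9737  0.0014]
 [ 0.     -0.0014 -1.    ]] [-0.6818  0.381   0.7624] 0.9979595683729404
top press_spot 0.73 [ 0.5517 -0.1102  0.127 ]
top lever_pivot 0.94 [0.5376 0.0044 0.1318]
top lever_tip 0.94 [ 0.5743 -0.1494  0.1349]
top lever_tip 0.48 [0.5318 0.0045 0.1282]
top bar_stand 0.7 [ 0.6193 -0.0499 -0.002 ]
top bar 0.59 [ 0.6243 -0.0421  0.1261]
top fluid_bottle 0.77 [ 0.7952 -0.0387  0.0002]
top wrench 0.63 [0.7096 0.1883 0.0021]
top spare_lever 0.69 [ 0.6372 -0.2724  0.0016]
top bolt_cup 0.63 [ 0.4341  0.0281 -0.0019]
side press_spot 0.52 [ 0.5588 -0.1036  0.1291]
side lever_tip 0.47 [ 0.5746 -0.1509  0.1276]
side bar 0.78 [ 0.6204 -0.0403  0.1309]
side fluid_bottle 0.68 [ 0.7987 -0.0399 -0.005 ]
side wrench 0.83 [ 0.7109  0.189  -0.0037]
side bolt_cup 0.79 [0.4326 0.0357 0.0006]
1.0
```

View pics/top0.png

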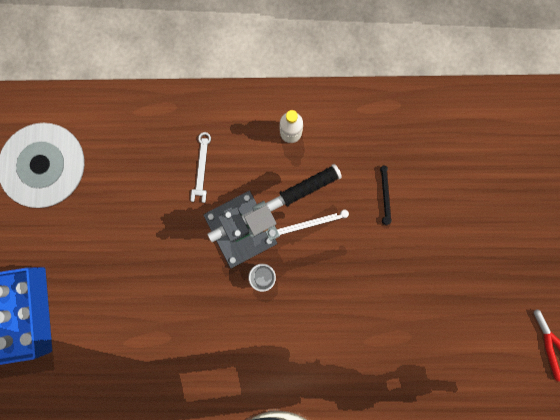

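View pics/side0.png

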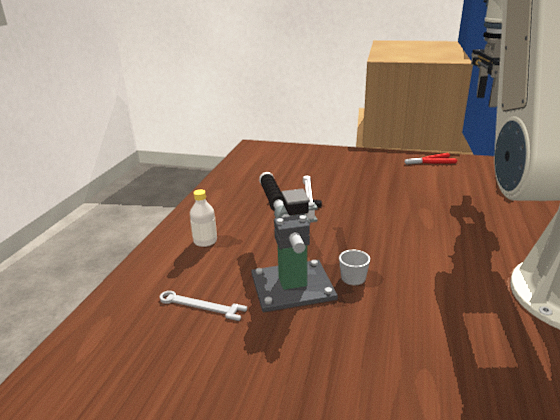

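The top view shows the pivot at about (273,233), the lever tip at (345,214), the grip end at (337,172) and the cup at (262,278). The side view agrees. The space in front of the lever is clear. Next I'll refine the lever and bar lines from depth.

```bash
python3 - <<'E'
from h import *
np.set_printoptions(precision=4,suppress=True)
im,d=snap("top","top1")
m=bot.camera_model("top"); T=np.array(m["world_from_camera"])
v,u=np.mgrid[:420,:560]
P=np.stack([(u-m["cx"])/m["fx"]*d,(v-m["cy"])/m["fy"]*d,d],-1)@T[:3,:3].T+T[:3,3]
print("px size at lever", 1/m["fx"]*np.median(d[200:230,280:340]))
for t in ["lever_face","lever_back","bar"]:
    for r in bot.regions_of("top",t)[:2]:
        k=r["region"]&(d>0)
        Q=P[k]; print(t,round(r["p"],2),k.sum(),Q.min(0),Q.max(0))
# lever: bare blade px between pivot and tip, by height
A=np.array([.5376,.0044]);B=np.array([.5743,-.1494]);e=(B-A)/np.linalg.norm(B-A);n=np.array([-e[1],e[0]])
k=(P[...,2]>.12)&(P[...,2]<.15)&(d>0)
s=(P[...,:2]-A)@e; q=(P[...,:2]-A)@n
kk=k&(s>.04)&(s<.14)&(abs(q)<.02)
Q=P[kk]; print("n",n,"lever q by s, z",np.median(Q[:,2]))
for a in np.arange(.04,.14,.02):
    j=kk&(s>=a)&(s<a+.02); print(a,q[j].min(),q[j].mean(),q[j].max(),j.sum())
x,y=Q[:,0],Q[:,1]
f=cv2.fitLine(Q[:,:2].astype(np.float32),cv2.DIST_HUBER,0,.01,.01).ravel();print("lever line",f,"yaw",np.arctan2(abs(f[0]),abs(f[1])))
# bar grip
kb=(P[...,2]>.135)&(P[...,2]<.155)&(u>285)&(u<332)&(v>165)&(v<208)
Q=P[kb];f=cv2.fitLine(Q[:,:2].astype(np.float32),cv2.DIST_HUBER,0,.01,.01).ravel();print("bar line",f,kb.sum(),"yaw",np.arctan2(abs(f[0]),abs(f[1])))
E
```

```text
px size at lever 0.0024933792
lever_face 0.77 273 [ 0.5307 -0.1648 -0.0005] [ 0.5799 -0.009   0.1428]
lever_back 0.73 316 [ 0.5307 -0.1648 -0.0047] [ 0.5853 -0.009   0.1428]
bar 0.97 2072 [ 0.5169 -0.1435 -0.004 ] [0.7079 0.1659 0.183 ]
n [0.9727 0.2321] lever q by s, z 0.13797222200025716
0.04 -0.010339609076116809 -0.004611417949892191 0.0016189448419090477 54
0.06 -0.009763756202128613 -0.004153655266006015 0.0023538709399982564 56
0.07999999999999999 -0.009267291191908932 -0.003631084810793065 0.002794796918947552 55
0.09999999999999999 -0.008946680828249481 -0.0031108288461489677 0.0032654491226101895 55
0.12 -0.008261776254187635 -0.0027491454658156024 0.0034598613369125663 55
lever line [ 0.2556 -0.9668  0.5549 -0.0838] yaw 0.2585141
bar line [ 0.5093 -0.8606  0.6472 -0.0954] 705 yaw 0.5343867
```

Call:
servo_tool:
  moves:
    - [-1,[40,-33,0],[0,0,-0.03]]
    - [-1,[90,-74,0],[0,0,-0.06]]
    - [-1,[145,-119,0],[0,0,-0.09]]
    - [-1,[200,-164,0],[0,0,-0.12]]
    - [-1,[255,-209,0],[0,0,-0.15]]
    - [-1,[310,-254,0],[0,0,-0.18]]
    - [-1,[365,-299,0],[0,0,-0.21]]
    - [-1,[415,-340,0],[0,0,-0.24]]
    - [-1,[450,-369,0],[0,0,-0.27]]
    - [-1,[471,-387,0],[0,0,-0.27]]
  newtons: 40

```text
time_s: 2.45
tcp_pos: [0.5141, -0.1225, 0.2229]
eef_rot: [[0.877, 0.48, 0.001], [0.48, -0.877, -0.0], [0.001, 0.001, -1.0]]
ft_force: [0.2, -1.4, -0.1]
grip_width: 0.006
```

Call:
servo_tool:
  moves:
    - [-1,[0,0,20],[0,0,0]]
    - [-1,[0,0,45],[0,0,0]]
    - [-1,[0,0,70],[0,0,0]]
    - [-1,[0,0,90],[0,0,0]]
    - [-1,[0,0,101],[0,0,0]]
    - [-1,[0,0,101],[0,0,0]]
    - [-1,[0,0,101],[0,0,0]]

```text
time_s: 3.32
tcp_pos: [0.5134, -0.1246, 0.1223]
eef_rot: [[0.878, 0.479, 0.001], [0.479, -0.878, -0.0], [0.001, 0.001, -1.0]]
ft_force: [0.8, -0.0, -0.1]
grip_width: 0.004
```

```bash
python3 - <<'E'
from h import *
np.set_printoptions(precision=4,suppress=True)
s=bot.sense(); print(s["time_s"],s["tcp_pos"],s["eef_rot"],s["ft_force"],s["grip_width"])
for c in ["top","wrist","side"]: snap(c,c+"2")
for c in ["top","wrist"]:
  for t in ["press_spot","lever_tip","lever_pivot"]:
    for r in bot.place_of(c,t)[:1]: print(c,t,round(r["p"],2),w(c,r["at"]))
E
python3 -c "
import cv2,numpy as np
a=[cv2.imread(f'pics/{c}2.png') for c in ('top','wrist','side')]
cv2.imwrite('pics/m2.png',np.vstack([np.hstack([cv2.resize(a[1],(400,300)),cv2.resize(a[2],(400,300))]),cv2.resize(a[0][140:290,180:380],(800,600))[:300]*1]))"
```

```text
3.325 [ 0.5134 -0.1246  0.1223] [[ 0.8777  0.4792  0.001 ]
 [ 0.4792 -0.8777 -0.0002]
 [ 0.0008  0.0007 -1.    ]] [ 0.7686 -0.0334 -0.1353] 0.00427908424853118
top press_spot 0.46 [ 0.5522 -0.1076  0.1291]
top lever_pivot 0.5 [0.5352 0.0088 0.135 ]
wrist press_spot 0.81 [ 0.5597 -0.1064  0.1312]
wrist lever_tip 0.69 [ 0.5755 -0.1492  0.1231]
wrist lever_pivot 0.69 [0.5345 0.0099 0.1294]
```

View pics/m2.png

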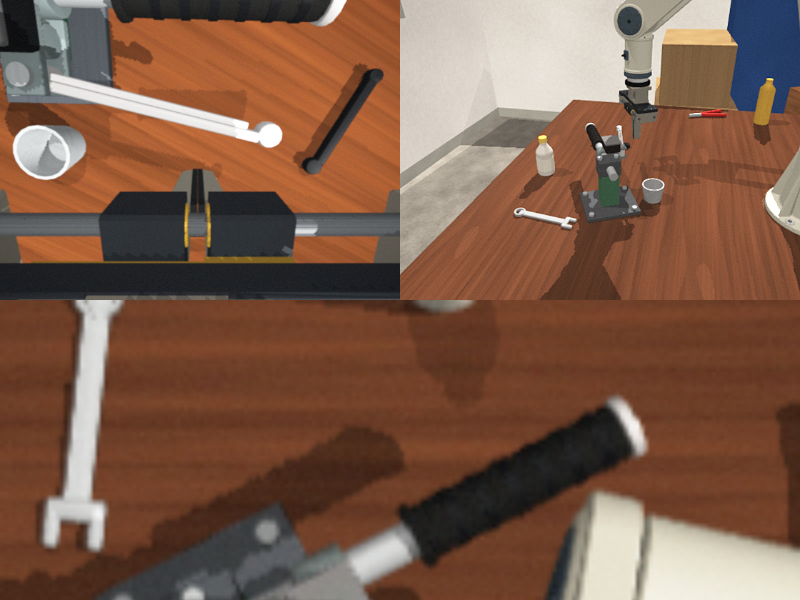

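The wrist view shows the shut fingers at about (198,230), square to the bar. The lever blade runs from (40,85) to (268,133) in front of them, and the fingers line up with the press spot. All loose things are clear. I'll approach until contact.

Call:
servo_tool:
  moves:
    - [-1,[8,0,0],[0,0,0]]
    - [-1,[16,1,0],[0,0,0]]
    - [-1,[22,1,0],[0,0,0]]
    - [-1,[26,2,0],[0,0,0]]
    - [-1,[29,2,0],[0,0,0]]
    - [-1,[29,2,0],[0,0,0]]

```text
time_s: 4.53
tcp_pos: [0.5393, -0.1122, 0.1215]
eef_rot: [[0.878, 0.479, -0.0], [0.479, -0.878, 0.0], [-0.0, -0.0, -1.0]]
ft_force: [0.1, -0.0, 0.2]
grip_width: 0.004
```

Call:
servo_tool:
  moves:
    - [-1,[3,0,0],[0,0,0]]
    - [-1,[6,1,0],[0,0,0]]
    - [-1,[9,1,0],[0,0,0]]
    - [-1,[9,1,0],[0,0,0]]

```text
time_s: 5.03
tcp_pos: [0.5474, -0.1091, 0.1214]
eef_rot: [[0.878, 0.479, -0.001], [0.479, -0.878, -0.0], [-0.001, -0.0, -1.0]]
ft_force: [-1.8, -3.1, -0.8]
grip_width: 0.008
```

Call:
servo_tool:
  moves:
    - [-1,[3,0,0],[0,0,0]]
    - [-1,[6,1,0],[0,0,0]]
    - [-1,[9,1,0],[0,0,0]]
    - [-1,[12,1,0],[0,0,0]]
    - [-1,[12,1,0],[0,0,0]]

```text
time_s: 5.65
tcp_pos: [0.5588, -0.1043, 0.1215]
eef_rot: [[0.878, 0.48, -0.0], [0.48, -0.878, -0.001], [-0.0, 0.0, -1.0]]
ft_force: [-3.2, -5.3, -0.1]
grip_width: 0.007
```

```bash
python3 - <<'E'
from h import *
np.set_printoptions(precision=4,suppress=True)
s=bot.sense(); print(s["time_s"],s["tcp_pos"],s["ft_force"],s["ft_force"]@np.array(s["eef_rot"]),s["moment"])
snap("wrist","w3");print(bot.sense()["ft_force"])
E
```

```text
5.65 [ 0.5588 -0.1043  0.1215] [-3.197  -5.3119 -0.1191] [-5.3525  3.1284  0.1225] [-0.8929  0.507  -0.0657]
[-2.879  -3.7514  0.6222]
```

View pics/w3.png

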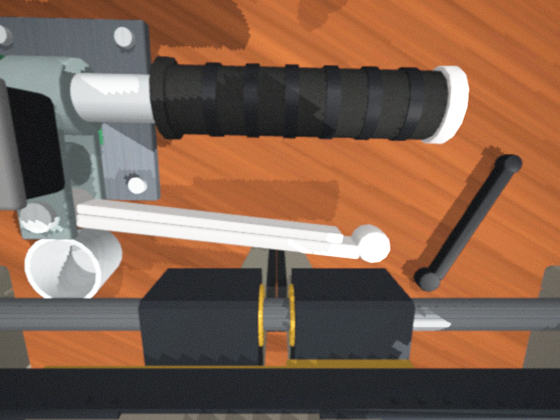

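The lever is now partly turned in. The fingertips press its outer face at about (280,255), and the grip is clear at (310,130).

Call:
servo_tool:
  moves:
    - [-1,[3,0,0],[0,0,0]]
    - [-1,[6,0,0],[0,0,0]]
    - [-1,[8,0,0],[0,0,0]]
    - [-1,[8,0,0],[0,0,0]]

```text
time_s: 6.2
tcp_pos: [0.5658, -0.1008, 0.1215]
eef_rot: [[0.878, 0.479, -0.0], [0.479, -0.878, -0.001], [-0.001, 0.001, -1.0]]
ft_force: [-3.5, -5.8, -0.9]
grip_width: 0.004
```

Call:
servo_tool:
  moves:
    - [-1,[2,0,0],[0,0,0]]
    - [-1,[4,0,0],[0,0,0]]
    - [-1,[4,0,0],[0,0,0]]

```text
time_s: 6.58
tcp_pos: [0.5691, -0.0992, 0.1215]
eef_rot: [[0.877, 0.48, -0.0], [0.48, -0.877, -0.002], [-0.001, 0.001, -1.0]]
ft_force: [-3.9, -8.5, 0.2]
grip_width: 0.006
```

Call:
servo_tool:
  moves:
    - [-1,[1,1,0],[0,0,0]]
    - [-1,[2,2,0],[0,0,0]]
    - [-1,[2,2,0],[0,0,0]]

```text
time_s: 6.95
tcp_pos: [0.5704, -0.0987, 0.121]
eef_rot: [[0.878, 0.479, -0.003], [0.479, -0.878, 0.001], [-0.003, -0.002, -1.0]]
ft_force: [-6.8, -2.9, 1.0]
grip_width: 0.003
```

```bash
python3 - <<'E'
from h import *
np.set_printoptions(precision=4,suppress=True)
s=bot.sense(); print(s["time_s"],s["tcp_pos"],s["ft_force"],s["ft_force"]@np.array(s["eef_rot"]),s["moment"]@np.array(s["eef_rot"]))
snap("wrist","w4");s=bot.sense();print(s["ft_force"]@np.array(s["eef_rot"]))
E
```

```text
6.95 [ 0.5704 -0.0987  0.121 ] [-6.7777 -2.8606  0.9748] [-7.3221 -0.7408 -0.9531] [ 0.1958 -1.212  -0.0029]
[-8.1144 -1.061  -0.6376]
```

View pics/w4.png

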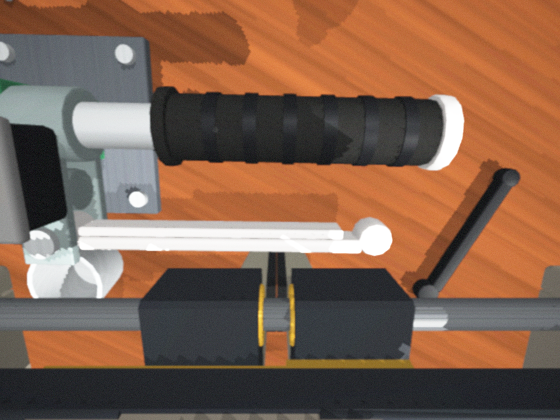

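The lever now looks nearly parallel to the bar: the blade runs from (85,235) to (375,240), well short of the grip at v≈165. I'll press on in small steps until it's firm.

Call:
servo_tool:
  moves:
    - [-1,[1,0,0],[0,0,0]]
    - [-1,[2,0,0],[0,0,0]]
    - [-1,[2,0,0],[0,0,0]]

```text
time_s: 7.38
tcp_pos: [0.5721, -0.098, 0.121]
eef_rot: [[0.878, 0.48, -0.003], [0.48, -0.878, 0.0], [-0.003, -0.002, -1.0]]
ft_force: [-6.5, -2.7, 1.1]
grip_width: 0.004
```

Call:
servo_tool:
  moves:
    - [-1,[1,0,0],[0,0,0]]
    - [-1,[1.5,0,0],[0,0,0]]
    - [-1,[1.5,0,0],[0,0,0]]

```text
time_s: 7.75
tcp_pos: [0.5729, -0.0975, 0.1209]
eef_rot: [[0.877, 0.48, -0.005], [0.48, -0.877, -0.0], [-0.004, -0.002, -1.0]]
ft_force: [-8.2, -4.7, 1.3]
grip_width: 0.008
```

Call:
servo_tool:
  moves:
    - [-1,[1,0,0],[0,0,0]]
    - [-1,[2,0,0],[0,0,0]]
    - [-1,[2,0,0],[0,0,0]]

```text
time_s: 8.12
tcp_pos: [0.574, -0.097, 0.1207]
eef_rot: [[0.877, 0.48, -0.006], [0.48, -0.877, -0.001], [-0.006, -0.002, -1.0]]
ft_force: [-11.1, -8.1, 2.0]
grip_width: 0.003
```

```bash
python3 - <<'E'
from h import *
np.set_printoptions(precision=4,suppress=True)
s=bot.sense(); R=np.array(s["eef_rot"]);print(s["time_s"],s["tcp_pos"],s["tcp_pos"]@R,s["ft_force"]@R)
snap("wrist","w5");s=bot.sense();print(s["ft_force"]@R)
E
```

```text
8.125 [ 0.574  -0.097   0.1207] [ 0.4563  0.3602 -0.124 ] [-13.6209   1.8147  -1.8884]
[-13.7303   1.8863  -1.8509]
```

Force is about 13.7 N and rising steeply with travel (about 4 N over the last 2 mm), so the lever is on its stop. I'll hold for over a second.

Call:
servo_tool:
  moves:
    - [-1,[0.5,0,0],[0,0,0]]
    - [-1,[0.5,0,0],[0,0,0]]
    - [-1,[0.5,0,0],[0,0,0]]
    - [-1,[0.5,0,0],[0,0,0]]
    - [-1,[0.5,0,0],[0,0,0]]
    - [-1,[0.5,0,0],[0,0,0]]
    - [-1,[0.5,0,0],[0,0,0]]
    - [-1,[0.5,0,0],[0,0,0]]
    - [-1,[0.5,0,0],[0,0,0]]
    - [-1,[0.5,0,0],[0,0,0]]

```text
time_s: 9.43
tcp_pos: [0.5741, -0.0969, 0.1206]
eef_rot: [[0.877, 0.48, -0.006], [0.48, -0.877, -0.001], [-0.006, -0.002, -1.0]]
ft_force: [-11.0, -9.0, 2.0]
grip_width: 0.008
```

```bash
python3 - <<'E'
from h import *
np.set_printoptions(precision=4,suppress=True)
for i in range(3):
    s=bot.sense(); R=np.array(s["eef_rot"]);print(s["time_s"],s["tcp_pos"]@R,s["ft_force"]@R); snap("wrist","w6")
E
```

```text
9.425 [ 0.4565  0.3602 -0.1242] [-13.9978   2.6367  -1.9542]
9.475 [ 0.4566  0.3602 -0.1242] [-13.2966   2.4336  -1.4004]
9.525 [ 0.4566  0.3602 -0.1241] [-13.4504   0.8559  -1.5259]
```

View pics/w6.png

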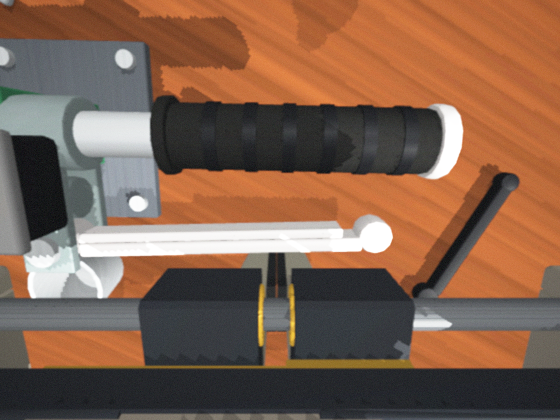

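Held over 1 s at about 14 N. The blade lies parallel to the grip with a clear gap (blade v≈225–255, grip edge v≈172). Now I'll release fully.

Call:
servo_tool:
  moves:
    - [-1,[-4,0,0],[0,0,0]]
    - [-1,[-9,-1,0],[0,0,0]]
    - [-1,[-14,-1,0],[0,0,0]]
    - [-1,[-20,-2,0],[0,0,0]]
    - [-1,[-26,-4,0],[0,0,0]]
    - [-1,[-32,-5,0],[0,0,0]]
    - [-1,[-38,-5,0],[0,0,0]]
    - [-1,[-44,-5,0],[0,0,0]]
    - [-1,[-46,-5,0],[0,0,0]]
    - [-1,[-46,-5,0],[0,0,0]]

```text
time_s: 10.82
tcp_pos: [0.5346, -0.114, 0.1218]
eef_rot: [[0.878, 0.479, 0.001], [0.479, -0.878, -0.0], [0.001, 0.0, -1.0]]
ft_force: [0.4, 1.2, -0.1]
grip_width: 0.008
```

Call:
servo_tool:
  moves:
    - [-1,[0,0,0],[0,0,0]]
    - [-1,[0,0,0],[0,0,0]]
    - [-1,[0,0,0],[0,0,0]]

```text
time_s: 11.2
tcp_pos: [0.5344, -0.1138, 0.1216]
eef_rot: [[0.878, 0.479, -0.0], [0.479, -0.878, 0.0], [0.0, -0.0, -1.0]]
ft_force: [0.9, 0.1, -0.1]
grip_width: 0.005
```

```bash
python3 - <<'E'
from h import *
np.set_printoptions(precision=4,suppress=True)
s=bot.sense(); R=np.array(s["eef_rot"]);print(s["time_s"],s["tcp_pos"],R,s["ft_force"]@R); snap("wrist","w7")
E
```

```text
11.2 [ 0.5344 -0.1138  0.1216] [[ 0.8776  0.4793 -0.    ]
 [ 0.4793 -0.8776  0.    ]
 [ 0.     -0.     -1.    ]] [0.8509 0.325  0.0998]
```

View pics/w7.png

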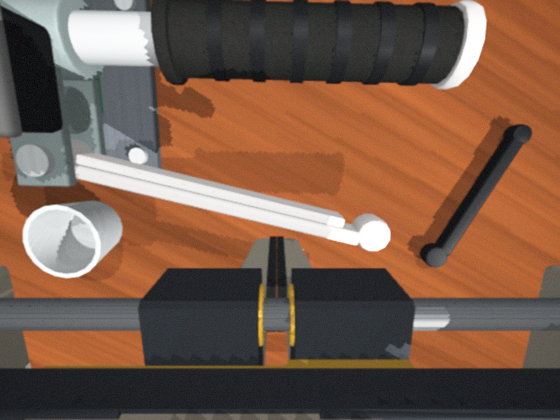

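The lever is back at rest: the blade runs from (78,165) to (370,232), about 0.22 rad from the bar, and there's no force on the fingers, which stand clear of it. Now the second press.

Call:
servo_tool:
  moves:
    - [-1,[5,0,0],[0,0,0]]
    - [-1,[10,0,0],[0,0,0]]
    - [-1,[14,0,0],[0,0,0]]
    - [-1,[18,1,0],[0,0,0]]
    - [-1,[22,2,0],[0,0,0]]
    - [-1,[26,3,0],[0,0,0]]
    - [-1,[30,4,0],[0,0,0]]
    - [-1,[34,5,0],[0,0,0]]
    - [-1,[37,5,0],[0,0,0]]
    - [-1,[39,5,0],[0,0,0]]

```text
time_s: 12.5
tcp_pos: [0.5702, -0.0994, 0.1212]
eef_rot: [[0.878, 0.479, -0.002], [0.479, -0.878, 0.0], [-0.002, -0.001, -1.0]]
ft_force: [-6.0, -3.6, 0.8]
grip_width: 0.005
```

Call:
servo_tool:
  moves:
    - [-1,[1,0,0],[0,0,0]]
    - [-1,[2,0,0],[0,0,0]]
    - [-1,[3,0,0],[0,0,0]]
    - [-1,[4,0,0],[0,0,0]]
    - [-1,[5,0,0],[0,0,0]]
    - [-1,[6,0,0],[0,0,0]]
    - [-1,[6,0,0],[0,0,0]]

```text
time_s: 13.38
tcp_pos: [0.5741, -0.0975, 0.1209]
eef_rot: [[0.877, 0.48, -0.005], [0.48, -0.877, -0.001], [-0.005, -0.001, -1.0]]
ft_force: [-9.7, -8.2, 0.0]
grip_width: 0.009
```

Call:
servo_tool:
  moves:
    - [-1,[0.5,0,0],[0,0,0]]
    - [-1,[1,0,0],[0,0,0]]
    - [-1,[1.5,0,0],[0,0,0]]
    - [-1,[1.5,0,0],[0,0,0]]
    - [-1,[1.5,0,0],[0,0,0]]
    - [-1,[1.5,0,0],[0,0,0]]
    - [-1,[1.5,0,0],[0,0,0]]
    - [-1,[1.5,0,0],[0,0,0]]
    - [-1,[1.5,0,0],[0,0,0]]
    - [-1,[1.5,0,0],[0,0,0]]

```text
time_s: 14.62
tcp_pos: [0.5748, -0.0971, 0.1208]
eef_rot: [[0.877, 0.48, -0.006], [0.48, -0.877, -0.002], [-0.006, -0.001, -1.0]]
ft_force: [-11.2, -10.0, 2.1]
grip_width: 0.003
```

```bash
python3 - <<'E'
from h import *
np.set_printoptions(precision=4,suppress=True)
for i in range(3):
    s=bot.sense(); R=np.array(s["eef_rot"]);print(s["time_s"],s["tcp_pos"],s["ft_force"]@R,abs(s["joint_velocities"]).max()); snap("wrist","w8")
snap("top","top8")
for t in ["fluid_bottle","wrench","spare_lever","bolt_cup"]:
    for r in bot.place_of("top",t)[:1]: print(t,round(r["p"],2),w("top",r["at"]))
E
```

```text
14.625 [ 0.5748 -0.0971  0.1208] [-14.6812   3.3981  -1.9826] 0.0017001189361514498
14.675 [ 0.5748 -0.0971  0.1207] [-15.2916   3.2936  -1.6037] 0.0027876197560211995
14.725 [ 0.5748 -0.0971  0.1208] [-15.7438   2.6584  -1.5957] 0.0022457155468833014
fluid_bottle 0.66 [ 0.7931 -0.0386  0.0023]
wrench 0.71 [0.7084 0.1857 0.0012]
```

View pics/w8.png

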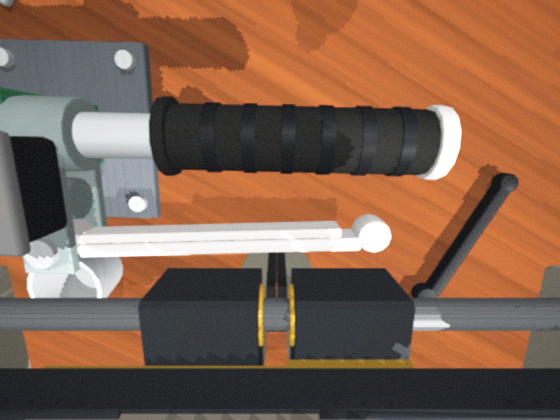

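The lever is at its stop again and steady at about 15 N. The blade lies at v≈225–255, clear of the grip's edge at v≈175. The spare lever and cup are untouched in view. Handing in.

```bash
python3 - <<'E'
from h import *
print(bot.hand_in()); s=bot.sense(); print(s["time_s"],s["ft_force"],s["tcp_pos"])
E
```

```text
the job is handed in; nothing more can be done
None
the job is handed in; nothing more can be done
```

I pressed the front brake lever to its stop twice and handed the job in at about 14.7 s, still holding the second press with a steady push. No verdict came back.

- **First press:** I pushed the outer face with the side of the shut fingers and held it for over 1 s at about 14 N.
- **Release:** The wrist picture showed the lever back at its rest angle, about 0.22 rad from the bar. There was no force on the fingers.
- **Second press:** I pressed it in again and held it for about 1 s at about 15 N. The last readings along the push were 14.7 to 15.7 N, plus about 3 N sideways, with the arm still.

**At the stop:** I had no direct reading of the lever angle. On the first press the force stayed flat at about 7 N, then rose at about 3 N per mm, close to the given blade stiffness. In the last picture the blade lies parallel to the bar with a clear gap to the grip.

**Push limit and bar:** The highest force I read was about 16 N, well under 30 N. In the pictures the fingers stayed on the outer side of the lever, away from its back and the bar.

**Loose things:** The last top view placed the bottle and wrench within about 3 mm of where they were. The detector did not report the spare lever or the cup in that view. I judged those two untouched from the wrist picture only.

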